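Find the key to the cash box on the coffee counter

TASK

One of the three keys standing in the wooden rack opens the lock on top of the grey cash box, and nobody remembers which. Try them in the lock until you find the one that goes fully home, turn it clockwise until the pointer reaches the green mark, and let go of it. A key that does not fit may go back in the rack or be laid aside.

Things in the scene. Friction and masses are not known exactly. Their poses are not given: they have to be found in the camera images.
- rack: Fixed wooden key rack, 70 (x) x 210 (y) x 50 mm high; origin at the centre of its underside, z up. Three slots at y = -65, 0, +65 mm (x = 0), each 26 (x) x 34 mm (y), go right through it. A key stands blade down in each, its flange (44 mm disc, 5 mm thick) on the rack's top; any key may be in any slot. A wrong key can be set back the same way.
- middle_head (a point): Point fixed to the rack (same axes): centre of the head of the key in the middle slot at the start, 84 mm above the counter, 34 mm above the flange underside. All heads (red, yellow, blue): 14 (x) x 40 (y) x 36 mm tall, on a thin neck. Blades end 68 mm below the head centre, wide side along y; the right one is 6 x 17 mm, the others wider or thicker. 60 g.
- keyway (a point): Centre of the lock's funnel rim, 86 mm up, on the grey cash box (130 x 170 x 80 mm, fixed). Funnel: 36 mm wide, 24 mm at 11 mm down; below it a slot 10 (x) x 22 mm (y). Turns with the lock. A key goes in with its head's width along y, either way round. The right one sinks until its flange is on the rim (head centre 34 mm above this point); wrong ones stop over 20 mm higher.
- lock (a joint): Turn of the lock cylinder, rad, clockwise from above: 0 at the red mark, 1.2 at its stop at the green mark; starts near 0. A black pointer on the silver dial round the funnel shows it. Only the right key drives it. It is stiff (0.1 N m) and stays where left; the key has up to about 15 degrees of play in the slot before it drives, so turn it some 80 degrees.
Things that resemble listed ones, but are neither listed nor needed, are in the scene too. Leave any blue or pink look-alike of the part that bears keyway alone.

How it is judged:
By the outcome, as a careful person would: the job done as asked, in the order asked, and still so for the second after the job is handed in, with the robot touching nothing.
It also fails if it takes over 72 s, if anything falls off the work surface, if the arm or the gripper's body presses on something with over 40 N, if the wrist force passes 120 N, or if a joint passes its speed limit or range.

ROBOT

A 7-joint arm with a two-finger parallel gripper is mounted at the origin on the work surface. World frame = base frame: x ahead of the robot, y to its left, z up, the work surface at z = 0. Lengths are in m, angles in rad, forces in N, time in s.
With the tool pointing down it reaches from about 0.4 to 0.85 m from the base axis. Payload 4.5 kg.
Tool frame: the origin (TCP) lies midway between the tips of the shut fingers; the grasp point (between the pads) lies 19 mm behind it; y points along the fingers, z is the direction in which the jaws open and shut, and the axes are right-handed (so a half turn about y gives the same grasp; the last joint's range is limited). The gripper opens to 88 mm and grips with 3 to 60 N. Pads are 18 mm wide; open, the fingers measure 123 mm over their backs; the gripper's body (75 mm by 187 mm) begins 45 mm behind the grasp point.
Start: joints at [1.301, 0.689, -0.195, 1.565, 0.157, 0.902, -0.215], TCP at [0.187, -0.596, 0.239] pointing down, gripper open.
Joint ranges: [-3.01, 3.01], [-0.46, 2.08], [-1.47, 1.51], [0.13, 2.56], [-1, 4.14], [0.04, 2.09], [-2.66, 2.66]. Speed limits (rad/s): [2.57, 2.57, 3.14, 3.14, 3.14, 3.14, 3.14].

INTERFACE

Orientations are given as a unit quaternion [x, y, z, w].
In Python, from plant import r, snapshot, get_calibration, job, boxes_of gives the robot as it stands. The module is installed in compiled form; this text tells all that it offers.
- The arm moves only by the shell command python3 -m handwheel 'ROWS' [OPENING] [FORCE]. ROWS is JSON, a list that holds one entry, the list of rows, each a list of 6 numbers: the shift along the tool's x, y, z as a fraction of full scale, then the turn, a rotation vector about the tool's x, y, z as a fraction of full scale. In form: [[[x, y, z, wx, wy, wz], ...]]. A call has 1 to 12 rows; each row is the pose to reach, as a shift and turn from the pose commanded when the call began, along the tool's axes at that moment, turning the shorter way round; what a row does not reach only later rows make up. Full scale, the value 1, is 100 cm for a shift and 180 degrees for a turn. A row lasts 1/12 s, in which the tool goes at most 41.7 mm and 7.16 degrees, less where a joint would pass 70% of its speed; a pose out of reach is approached as far as the arm can. A call with a number of a shift or a turn outside -1 to 1 is refused whole. A call with a gripper value outside its range is refused whole. OPENING is the opening, from -1 (shut) to 1 (fully open), set as the call begins (- or left out, the last holds). The fingers move at their own pace and stop on an object; FORCE is the grip in N (left out, the last holds). Time passes only in rows, so rows that repeat a pose let the fingers close. It gives the time, the measured TCP pose, the force and the opening at its end, in the units of the state.
- r.get_state(): the state, without advancing time (a new reading comes with each control period).
- snapshot(name): name is "side" or "top"; returns the picture (384x512x3 uint8, red, green, blue); there is no depth.
- get_calibration(name): a dict with "fx", "fy", "cx", "cy" (pixels), "k1" (the pictures are not rectified: a ray, as slopes to the right and down, at radius r is drawn at 1 + k1 r^2 times it, then the intrinsics apply), "T" (4x4, takes a point from camera to world coordinates). Camera axes: x right, y down, z forward; pixel columns grow to the right and rows downward; lengths in m; the calibration is good to about 2 mm. A picture is of the moment at which its call begins. get_calibration takes no time and is no camera call.
- job.finish_job(): hands the job in, once; it reports no verdict.
Trained networks look in the newest picture that a camera, given by its name, has taken for a name from the list of things; names that differ only in an ending like _2 or _b are one class to them, and where a whole thing is asked for, a point or a joint stands for the part that bears it (a point fixed in the world has none). Each returns a list of dicts, best first, with "confidence" (0 to 1); they miss things now and then, are a little off and sometimes report something else, mostly with a low value. They report only what shows in the picture. A call takes as long as a camera call. They do not tell look-alikes from the thing itself.
- boxes_of(thing, camera): "bbox" ([left, top, right, bottom] in pixels, round what is visible of it).
The state is a dict: "clock": time; "q": joint angles; "qd": joint speeds; "joint_torque": joint torques, N m; "tool_pos": TCP position; "eef_rot": TCP orientation; "contact_force": force on the tool from outside, world axes, zero at the start; "moment": the same for the moment, N m; "opening": opening from 0.0 (shut) to 1.0 (fully open).
Only numpy, scipy, OpenCV 4.12 (cv2) and the standard library are available. Lean on these libraries where they do the work, as an engineer would, in place of code of your own. Each camera call takes 0.05 s, during which the arm holds its last target. There are 200 camera calls.

## Working session

There is one attempt and no reset: what is moved stays moved. The work goes in short steps, Python scripts to look and compute and a shell command to move; the robot and the scene stay as the last step left them, time stands still between calls to the robot, and variables do not carry over. Pictures are saved under pics/ and viewed, about 8 in all and at most 12, crops included, and the job is handed in when it is done.

```bash
mkdir -p pics
cat > h.py <<'E'
import numpy as np, cv2
from plant import r, snapshot, get_calibration, job, boxes_of
from scipy.spatial.transform import Rotation as R
def ray(cam,u,v):
    c=get_calibration(cam);T=np.array(c["T"])
    d=np.array([(u-c["cx"])/c["fx"],(v-c["cy"])/c["fy"]]);p=d.copy()
    for _ in range(20): p=d/(1+c["k1"]*(p@p))
    return T[:3,3],T[:3,:3]@np.array([p[0],p[1],1.])
def atz(cam,u,v,z):
    o,d=ray(cam,u,v);return o+d*(z-o[2])/d[2]
def proj(cam,P):
    c=get_calibration(cam);T=np.array(c["T"])
    q=T[:3,:3].T@(np.array(P)-T[:3,3]);p=q[:2]/q[2];p=p*(1+c["k1"]*(p@p))
    return np.array([c["fx"]*p[0]+c["cx"],c["fy"]*p[1]+c["cy"]])
def save(img,n,s=1):
    cv2.imwrite("pics/"+n,cv2.resize(img[:,:,::-1],None,fx=s,fy=s,interpolation=cv2.INTER_CUBIC))
E
python3 - <<'E'
from h import *
np.set_printoptions(precision=4,suppress=True)
a=snapshot("top");b=snapshot("side")
save(np.vstack([a,b])[:, :],"a.png",0.78)
save(a,"top0.png",1.5)
for c in("top","side"):
    k=get_calibration(c);print(c,k["fx"],k["k1"],np.array(k["T"]).tolist())
    for t in("rack","middle_head","keyway","lock"):
        print(t,[(np.round(d["bbox"]).tolist(),round(d["confidence"],2)) for d in boxes_of(t,c)])
print(r.get_state())
E
```

```text
top 497.8218108781586 -0.021170489330119356 [[0.01797207740800929, -0.9842022210039837, 0.1761334511229096, 0.16986620870052782], [-0.9998192266271946, -0.01878417002663283, -0.0029443204664549253, 0.2103845863036553], [0.0062063274357027675, -0.17604869532954912, -0.984361894006734, 1.6429933655119566], [0.0, 0.0, 0.0, 1.0]]
rack [([350.0, 145.0, 421.0, 170.0], 0.76), ([256.0, 151.0, 278.0, 170.0], 0.32)]
middle_head [([351.0, 144.0, 419.0, 172.0], 0.83)]
keyway [([258.0, 152.0, 276.0, 171.0], 0.82), ([91.0, 206.0, 112.0, 226.0], 0.58), ([164.0, 160.0, 187.0, 181.0], 0.51)]
lock [([255.0, 154.0, 278.0, 173.0], 0.59), ([90.0, 208.0, 114.0, 228.0], 0.53)]
side 408.1679834847371 -0.1204830410044052 [[-0.5387241048808107, -0.46934810172035446, 0.6996346891284545, -0.31379175403198534], [-0.842096863381351, 0.32510226692778327, -0.4303270717973793, 0.6876300123819697], [-0.025479629189996873, -0.8209877437878818, -0.5703769920380941, 0.708259498750708], [0.0, 0.0, 0.0, 1.0]]
rack [([323.0, 129.0, 375.0, 163.0], 0.56)]
middle_head [([319.0, 130.0, 374.0, 161.0], 0.76)]
keyway [([154.0, 201.0, 179.0, 221.0], 0.76), ([78.0, 272.0, 114.0, 300.0], 0.66)]
lock [([79.0, 274.0, 111.0, 302.0], 0.62), ([151.0, 199.0, 180.0, 221.0], 0.52)]
{'clock': 0.5, 'q': array([ 1.3008,  0.6891, -0.1946,  1.5654,  0.1573,  0.9025, -0.2151]), 'qd': array([-0.0008, -0.0021,  0.0008, -0.0018, -0.0002, -0.0004,  0.0004]), 'joint_torque': array([  0.001 , -52.7094,  -1.2657, -15.3605,  -0.0519,   0.0003,
         0.0001]), 'tool_pos': array([ 0.187 , -0.5964,  0.2387]), 'eef_rot': array([ 0.107, -0.699,  0.699, -0.107]), 'contact_force': array([ 1.1101,  0.4599, -0.7295]), 'moment': array([ 0.0343,  0.0217, -0.0376]), 'opening': 0.9984785020850019}
```

View pics/a.png

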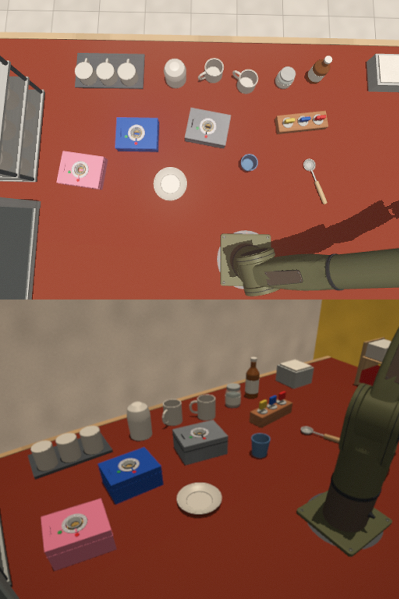

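View pics/top0.png

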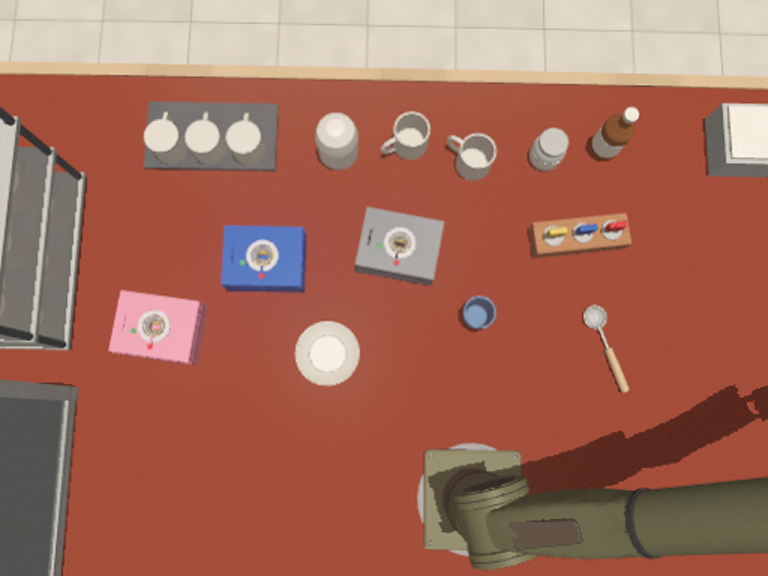

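Candidates in top.png (1.5x): locks at grey (400,243), blue (262,256), pink (154,326). The task names the grey one. The only rack is at (581,235), with yellow, blue and red keys from left to right. Next is a close crop of the choice.

Run:
```python
from h import *
np.set_printoptions(precision=4,suppress=True)
a=snapshot("top");b=snapshot("side")
c1=cv2.resize(a[130:200,345:430],None,fx=4.6,fy=4.6,interpolation=cv2.INTER_CUBIC)
c2=cv2.resize(a[130:200,225:310],None,fx=4.6,fy=4.6,interpolation=cv2.INTER_CUBIC)
c3=cv2.resize(b[112:182,305:390],None,fx=4.6,fy=4.6,interpolation=cv2.INTER_CUBIC)
c4=cv2.resize(b[180:250,210:295],None,fx=4.6,fy=4.6,interpolation=cv2.INTER_CUBIC)
cv2.imwrite("pics/c.png",np.vstack([np.hstack([c1,c2]),np.hstack([c3,c4])])[:600,:,::-1])
# colour heads
hsv=cv2.cvtColor(a,cv2.COLOR_RGB2HSV).astype(int)
sub=np.zeros(a.shape[:2],bool);sub[135:175,345:430]=1
H,S,V=[hsv[...,i] for i in range(3)]
for n,m in dict(y=(H>20)&(H<34)&(S>150)&(V>120),b=(H>100)&(H<130)&(S>120),r=((H<4)|(H>174))&(S>190)&(V>170)).items():
    ys,xs=np.nonzero(m&sub);print(n,len(xs),xs.mean(),ys.mean(),atz("top",xs.mean(),ys.mean(),.1), xs.min(),xs.max())
# rack mask (wood): hull
m=((H>6)&(H<18)&(V>130)&(S<190))&sub
ys,xs=np.nonzero(m);print("wood",len(xs),cv2.minAreaRect(np.c_[xs,ys].astype(np.float32)))
# funnel dial
g=(S<40)&(V>170);s2=np.zeros_like(sub);s2[150:175,252:282]=1
ys,xs=np.nonzero(g&s2);print("dial",len(xs),xs.mean(),ys.mean(),cv2.minEnclosingCircle(np.c_[xs,ys].astype(np.float32)))
```

```text
y 7 370.14285714285717 156.14285714285714 [ 0.5563 -0.1667  0.1   ] 365 375
b 47 391.70212765957444 152.12765957446808 [ 0.5709 -0.2363  0.1   ] 386 397<stdin>:14: RuntimeWarning: Mean of empty slice.
  ret = ret.dtype.type(ret / rcount)
Traceback (most recent call last):
ValueError: zero-size array to reduction operation minimum which has no identity
```

View pics/c.png

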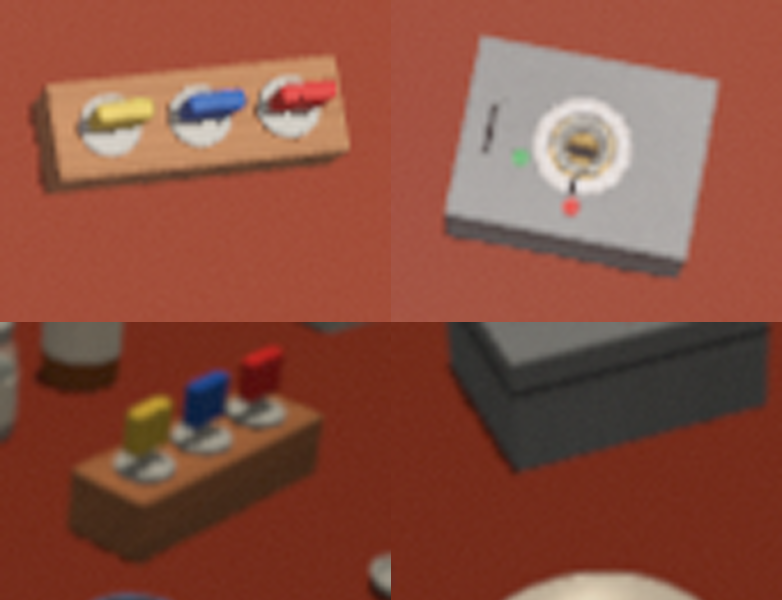

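Grey lock confirmed: pointer at red, green mark to its left. Keys are yellow (+y), blue (middle), red (-y). Now fitting the poses.

Run:
```python
from h import *
from scipy.optimize import least_squares as LS
np.set_printoptions(precision=4,suppress=True)
px=lambda u,v,x0,y0,s=4.6:np.array([x0+(u+.5)/s-.5,y0+(v+.5)/s-.5])
def fit(loc,obs,x0):
    def P(p): 
        c,s=np.cos(p[2]),np.sin(p[2]);return [np.array([p[0]+c*l[0]-s*l[1],p[1]+s*l[0]+c*l[1],l[2]]) for l in loc]
    f=lambda p:np.concatenate([proj(k[0],q)-k[1] for q,k in zip(P(p),obs)])
    s=LS(f,x0);print(s.x,np.degrees(s.x[2]),s.fun.round(1));return s.x
T=lambda u,v:("top",px(u,v,345,130)); S=lambda u,v:("side",px(u,v-322,305,112))
loc=[(.035,.105,.05),(.035,-.105,.05),(-.035,-.105,.05),(-.035,.105,.05),(0,.065,.055),(0,0,.055),(0,-.065,.055)]
obs=[T(47,87),T(335,57),T(350,150),T(60,181),T(111,125),T(202,116),T(291,107)]
a=fit(loc,obs,[.56,-.23,0])
sl=[(-.035,.105,.05),(-.035,-.105,.05),(0,.065,.055),(0,0,.055),(0,-.065,.055)]
so=[S(140,505),S(322,415),S(145,466),S(202,439),S(263,412)]
b=fit(sl,so,a); fit(loc+sl,obs+so,a)
B=lambda u,v:("top",px(u-391,v,225,130))
lb=[(.065,.085,.08),(.065,-.085,.08),(-.065,-.085,.08),(-.065,.085,.08)]
ob=[B(481,37),B(718,80),B(685,262),B(445,216)]
k=fit(lb,ob,[.55,.1,0])
print("dial@.082",atz("top",*B(582,146)[1],.082),"box top", [atz("top",*o[1],.08) for o in ob])
s=snapshot("side");print(proj("side",[k[0],k[1],.086]))
save(s[140:210,210:310],"lock_side.png",6)
```

```text
[ 0.5728 -0.2376  0.1252] 7.173688487305617 [ 0.1 -0.2 -0.1 -0.1  0.1  0.1  0.3 -0.1  0.   0.2 -0.3  0.1 -0.2  0.1]
[ 0.5708 -0.2347  0.1056] 6.050721932628887 [ 0.4  0.2  0.9  0.6 -0.3 -0.4  0.1 -0.4 -1.1 -0.1]
[ 0.5727 -0.2371  0.1188] 6.807432203101726 [-0.  -0.4 -0.2  0.1 -0.1  0.4  0.1 -0.2 -0.1  0.1 -0.4  0.1 -0.3  0.2
  1.  -0.1  0.7  0.1  0.  -0.7  0.2 -0.8 -1.2 -0.6]
[ 0.5358  0.1646 -0.1702] -9.753993590801565 [-0.1  0.2 -0.1  0.4  0.1 -0.4  0.  -0.2]
dial@.082 [0.5369 0.1648 0.082 ] box top [array([0.6149, 0.2372, 0.08  ]), array([0.5869, 0.0696, 0.08  ]), array([0.4562, 0.0922, 0.08  ]), array([0.4855, 0.2595, 0.08  ])]
[255.7231 168.617 ]
```

View pics/lock_side.png

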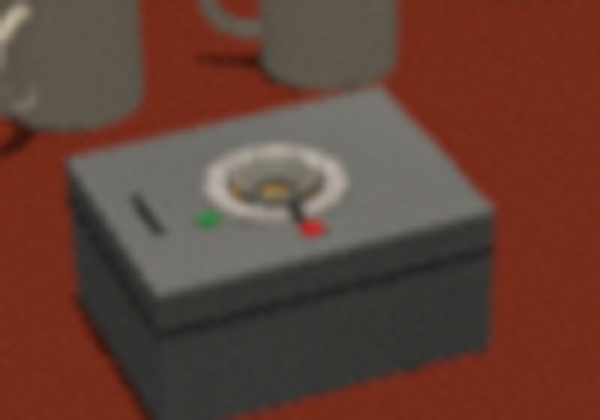

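```bash
cat >> h.py <<'E'
np.set_printoptions(precision=4,suppress=True)
def go(x,y,z,yaw):
    "print tool-frame row to put TCP at xyz, tool y down, tool z at yaw (deg, world)"
    s=r.get_state();C=R.from_quat(s["eef_rot"])
    a=np.radians(yaw);Z=np.array([np.cos(a),np.sin(a),0]);Y=np.array([0,0,-1.]);X=np.cross(Y,Z)
    t=R.from_matrix(np.c_[X,Y,Z]);d=np.array([x,y,z])-s["tool_pos"]
    w=(C.inv()*t).as_rotvec();n=np.linalg.norm
    print("row",np.r_[C.inv().apply(d),w/np.pi].round(4).tolist(),"nrows>=",max(n(d)/.0417,np.degrees(n(w))/7.16).round(1))
def st():
    s=r.get_state();M=R.from_quat(s["eef_rot"]).as_matrix()
    print("t",round(s["clock"],2),"p",s["tool_pos"],"yaw",np.degrees(np.arctan2(M[1,2],M[0,2])).round(1),"down",M[:,1],"F",s["contact_force"].round(1),"op",round(s["opening"],3),"q",s["q"].round(2))
E
python3 - <<'E'
from h import *
st()
for yaw in(7,187): go(.5728,-.2374,.16,yaw)
E
```

```text
t 0.65 p [ 0.187  -0.5964  0.2388] yaw -72.6 down [ 0.     -0.0001 -1.    ] F [-0.9 -0.7  0.3] op 0.999 q [ 1.3   0.69 -0.19  1.57  0.16  0.9  -0.22]
row [-0.4755, 0.0788, -0.2271, -0.0, -0.4422, 0.0] nrows>= 12.8
row [-0.4755, 0.0788, -0.2271, -0.0, 0.5578, -0.0] nrows>= 14.0
```

```bash
python3 -m handwheel '[[[-0.4755,0.06,-0.2271,0,-0.4422,0],[-0.4755,0.06,-0.2271,0,-0.4422,0],[-0.4755,0.06,-0.2271,0,-0.4422,0],[-0.4755,0.06,-0.2271,0,-0.4422,0],[-0.4755,0.06,-0.2271,0,-0.4422,0],[-0.4755,0.06,-0.2271,0,-0.4422,0],[-0.4755,0.06,-0.2271,0,-0.4422,0],[-0.4755,0.06,-0.2271,0,-0.4422,0],[-0.4755,0.06,-0.2271,0,-0.4422,0],[-0.4755,0.06,-0.2271,0,-0.4422,0],[-0.4755,0.06,-0.2271,0,-0.4422,0],[-0.4755,0.06,-0.2271,0,-0.4422,0]]]' 1 40
python3 -c "
from h import *
st(); go(.5728,-.2374,.14,7); go(.5728,-.2374,.067,7)"
```

```text
clock: 1.65
tool_pos: [0.5518, -0.2568, 0.182]
eef_rot: [0.531, -0.467, 0.467, -0.531]
contact_force: [0.5, -0.2, -0.8]
opening: 0.998
t 1.65 p [ 0.5518 -0.2568  0.182 ] yaw 7.3 down [ 0.0001 -0.0002 -1.    ] F [ 0.5 -0.2 -0.8] op 0.998 q [ 0.64  0.77 -0.5   1.66  0.48  0.83  0.06]
row [-0.0166, 0.042, 0.0233, -0.0, 0.0015, 0.0001] nrows>= 1.2
row [-0.0167, 0.115, 0.0232, -0.0, 0.0015, 0.0001] nrows>= 2.8
```

```bash
python3 -m handwheel '[[[-0.0166,0.042,0.0233,0,0,0],[-0.0166,0.042,0.0233,0,0,0],[-0.0166,0.042,0.0233,0,0,0],[-0.0166,0.042,0.0233,0,0,0]]]'
python3 -c "
from h import *
st(); go(.5728,-.2374,.067,7)"
```

```text
clock: 1.98
tool_pos: [0.571, -0.2395, 0.1398]
eef_rot: [0.53, -0.469, 0.468, -0.529]
contact_force: [1.0, 0.1, -0.5]
opening: 1.004
t 1.98 p [ 0.571  -0.2395  0.1398] yaw 7.0 down [-0.0018 -0.0009 -1.    ] F [ 1.   0.1 -0.5] op 1.004 q [ 0.58  0.84 -0.47  1.66  0.51  0.77 -0.01]
row [-0.002, 0.0728, 0.0022, 0.0006, -0.0001, 0.0002] nrows>= 1.7
```

```bash
python3 -m handwheel '[[[-0.001,0.03,0.001,0,0,0],[-0.001,0.06,0.001,0,0,0],[-0.001,0.073,0.001,0,0,0],[-0.001,0.073,0.001,0,0,0],[-0.001,0.073,0.001,0,0,0]]]'
python3 - <<'E'
from h import *
st(); go(.5728,-.2374,.067,7)
s=snapshot("side");save(s[60:200,260:440],"grip.png",4)
E
```

```text
clock: 2.4
tool_pos: [0.5723, -0.239, 0.0679]
eef_rot: [0.529, -0.469, 0.469, -0.529]
contact_force: [0.6, 0.3, -0.2]
opening: 1.001
t 2.4 p [ 0.5723 -0.239   0.0679] yaw 6.9 down [-0.     -0.0009 -1.    ] F [ 0.6  0.3 -0.2] op 1.001 q [ 0.54  0.94 -0.41  1.69  0.57  0.63 -0.07]
row [-0.0015, 0.0009, 0.0007, 0.0, -0.0006, 0.0003] nrows>= 0.0
```

View pics/grip.png

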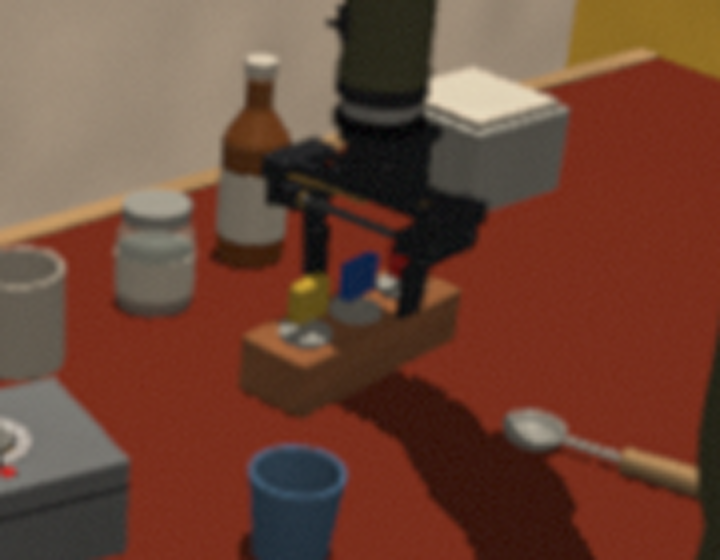

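The picture shows the fingers either side of the blue middle head at (360,275). Closing now.

```bash
python3 -m handwheel '[[[-0.0015,0,0,0,0,0],[-0.0015,0,0,0,0,0],[-0.0015,0,0,0,0,0],[-0.0015,0,0,0,0,0],[-0.0015,0,0,0,0,0],[-0.0015,0,0,0,0,0],[-0.0015,0,0,0,0,0],[-0.0015,0,0,0,0,0]]]' -1 40
python3 -c "
from h import *
st(); go(.5728,-.2374,.215,7)"
```

```text
clock: 3.12
tool_pos: [0.5725, -0.236, 0.0671]
eef_rot: [0.53, -0.469, 0.469, -0.53]
contact_force: [-1.1, -0.4, 0.9]
opening: 0.414
t 3.12 p [ 0.5725 -0.236   0.0671] yaw 7.0 down [-0.0001 -0.     -1.    ] F [-1.1 -0.4  0.9] op 0.414 q [ 0.54  0.94 -0.41  1.69  0.57  0.63 -0.07]
row [0.0014, -0.1479, 0.0001, 0.0, 0.0, 0.0] nrows>= 3.5
```

```bash
python3 -m handwheel '[[[0,0,0,0,0,0],[0,0,0,0,0,0],[0,0,0,0,0,0],[0,0,0,0,0,0],[0,0,0,0,0,0],[0,0,0,0,0,0],[0,0,0,0,0,0]]]' -1 40
python3 -c "
from h import *
st()"
```

```text
clock: 3.7
tool_pos: [0.5725, -0.236, 0.0671]
eef_rot: [0.53, -0.469, 0.469, -0.53]
contact_force: [0.3, 0.7, -0.8]
opening: 0.154
t 3.7 p [ 0.5725 -0.236   0.0671] yaw 7.0 down [ 0. -0. -1.] F [ 0.3  0.7 -0.8] op 0.154 q [ 0.54  0.94 -0.41  1.69  0.57  0.63 -0.07]
```

Gripped at 13.6 mm (opening 0.154). Lifting.

```bash
python3 -m handwheel '[[[0,-0.02,0,0,0,0],[0,-0.05,0,0,0,0],[0,-0.085,0,0,0,0],[0,-0.12,0,0,0,0],[0,-0.145,0,0,0,0],[0,-0.145,0,0,0,0],[0,-0.145,0,0,0,0]]]' -1 40
python3 -c "
from h import *
st(); go(.5363,.1647,.205,-9.75)"
```

```text
clock: 4.28
tool_pos: [0.5731, -0.2363, 0.2135]
eef_rot: [-0.529, 0.468, -0.47, 0.53]
contact_force: [-0.1, 0.7, -1.7]
opening: 0.153
t 4.28 p [ 0.5731 -0.2363  0.2135] yaw 7.0 down [ 0.0026 -0.0011 -1.    ] F [-0.1  0.7 -1.7] op 0.153 q [ 0.6   0.75 -0.52  1.6   0.44  0.91  0.04]
row [-0.4025, 0.0079, 0.0123, -0.0008, 0.093, 0.0003] nrows>= 9.7
```

```bash
python3 -m handwheel '[[[-0.03,0,0.001,0,0.01,0],[-0.07,0,0.002,0,0.02,0],[-0.11,0,0.003,0,0.03,0],[-0.15,0,0.005,0,0.04,0],[-0.19,0,0.006,0,0.05,0],[-0.23,0,0.007,0,0.06,0],[-0.27,0,0.008,0,0.07,0],[-0.31,0,0.01,0,0.08,0],[-0.35,0,0.011,0,0.093,0],[-0.385,0.005,0.0123,0,0.093,0],[-0.4025,0.008,0.0123,0,0.093,0],[-0.4025,0.008,0.0123,0,0.093,0]]]'
python3 -m handwheel '[[[0,0,0,0,0,0],[0,0,0,0,0,0],[0,0,0,0,0,0]]]'
python3 -c "
from h import *
st(); go(.5363,.1647,.150,-9.75)"
```

```text
clock: 5.28
tool_pos: [0.5328, 0.171, 0.2022]
eef_rot: [-0.459, 0.54, -0.537, 0.458]
contact_force: [0.5, 0.6, -0.8]
opening: 0.156
clock: 5.53
tool_pos: [0.5357, 0.1624, 0.2034]
eef_rot: [0.456, -0.541, 0.542, -0.454]
contact_force: [0.4, 0.3, 0.6]
opening: 0.158
t 5.53 p [0.5357 0.1624 0.2034] yaw -9.9 down [-0.0012 -0.0022 -1.    ] F [0.4 0.3 0.6] op 0.158 q [-0.15  0.67 -0.38  1.8   0.35  0.75 -0.89]
row [-0.0025, 0.0534, 0.0003, 0.0003, -0.0009, 0.0008] nrows>= 1.3
```

```bash
python3 -m handwheel '[[[-0.001,0.02,0,0,0,0],[-0.002,0.045,0,0,0,0],[-0.0025,0.0534,0,0,0,0],[-0.0025,0.0534,0,0,0,0],[-0.0025,0.0534,0,0,0,0],[-0.0025,0.0534,0,0,0,0]]]'
python3 - <<'E'
from h import *
st(); go(.5363,.1647,.125,-9.75)
s=snapshot("side");save(s[100:220,190:330],"ins.png",5)
E
```

```text
clock: 6.03
tool_pos: [0.5368, 0.1672, 0.1517]
eef_rot: [0.455, -0.541, 0.541, -0.456]
contact_force: [-0.2, -0.6, -0.1]
opening: 0.156
t 6.03 p [0.5368 0.1672 0.1517] yaw -9.8 down [ 0.0016  0.0004 -1.    ] F [-0.2 -0.6 -0.1] op 0.156 q [-0.18  0.74 -0.34  1.84  0.4   0.63 -0.93]
row [0.0025, 0.0267, -0.0001, -0.0005, -0.0002, -0.0002] nrows>= 0.6
```

View pics/ins.png

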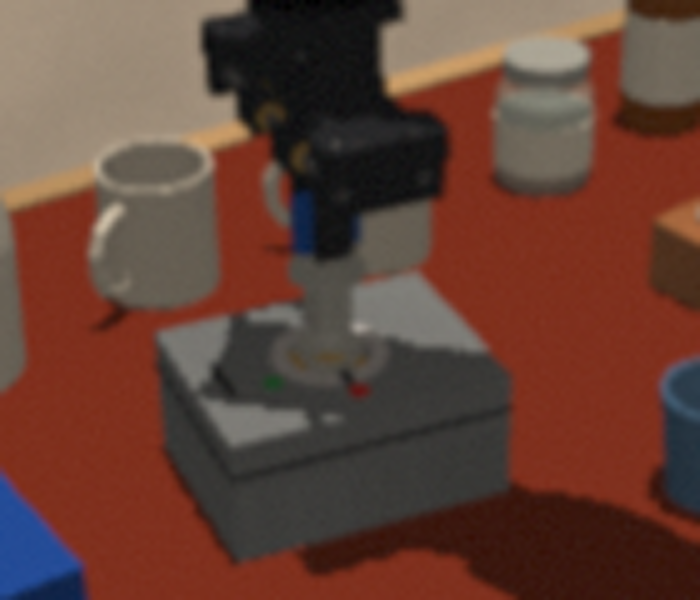

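The blade at (327,310) is directly above the funnel at (330,355). It looks rather wide, so I'll test it gently.

```bash
python3 -m handwheel '[[[0.001,0.008,0,0,0,0],[0.002,0.016,0,0,0,0],[0.002,0.022,0,0,0,0],[0.002,0.027,0,0,0,0],[0.002,0.027,0,0,0,0]]]'
python3 -c "
from h import *
st()"
python3 -m handwheel '[[[0,0.005,0,0,0,0],[0,0.01,0,0,0,0],[0,0.01,0,0,0,0]]]'
python3 -c "
from h import *
st()"
```

```text
clock: 6.5
tool_pos: [0.5385, 0.1669, 0.1267]
eef_rot: [0.453, -0.54, 0.542, -0.458]
contact_force: [-2.2, -0.3, 23.1]
opening: 0.155
t 6.5 p [0.5385 0.1669 0.1267] yaw -9.7 down [ 0.007   0.0022 -1.    ] F [-2.2 -0.3 23.1] op 0.155 q [-0.2   0.78 -0.32  1.85  0.42  0.57 -0.95]
clock: 6.75
tool_pos: [0.5396, 0.1696, 0.1197]
eef_rot: [0.452, -0.539, 0.541, -0.461]
contact_force: [-4.0, 0.2, 42.7]
opening: 0.156
t 6.75 p [0.5396 0.1696 0.1197] yaw -9.7 down [ 0.0114  0.0062 -0.9999] F [-4.   0.2 42.7] op 0.156 q [-0.2   0.79 -0.31  1.86  0.43  0.55 -0.96]
```

```bash
python3 -m handwheel '[[[0,-0.007,0,0,0,0],[0,-0.007,0.002,0,0,0],[0,-0.007,0.002,0,0,0]]]'
python3 -c "
from h import *
st()"
python3 -m handwheel '[[[0.001,0,-0.002,0,0,0],[0.002,0,-0.004,0,0,0],[0.002,0,-0.004,0,0,0]]]'
python3 -c "
from h import *
st()"
python3 -m handwheel '[[[0,0,-0.002,0,0,0],[0,0,-0.004,0,0,0],[0,0,-0.004,0,0,0]]]'
python3 -c "
from h import *
st()"
```

```text
clock: 7.0
tool_pos: [0.5386, 0.1679, 0.1224]
eef_rot: [-0.454, 0.541, -0.54, 0.458]
contact_force: [-2.5, 2.5, 16.4]
opening: 0.154
t 7.0 p [0.5386 0.1679 0.1224] yaw -9.7 down [ 0.003   0.0039 -1.    ] F [-2.5  2.5 16.4] op 0.154 q [-0.2   0.79 -0.32  1.85  0.42  0.57 -0.95]
clock: 7.25
tool_pos: [0.5375, 0.1674, 0.1229]
eef_rot: [0.452, -0.54, 0.541, -0.46]
contact_force: [3.0, 2.8, 13.8]
opening: 0.155
t 7.25 p [0.5375 0.1674 0.1229] yaw -9.7 down [ 0.0097  0.0066 -0.9999] F [ 3.   2.8 13.8] op 0.155 q [-0.2   0.78 -0.31  1.86  0.42  0.55 -0.96]
clock: 7.5
tool_pos: [0.5367, 0.1674, 0.1232]
eef_rot: [0.45, -0.539, 0.542, -0.461]
contact_force: [9.0, 1.5, 8.4]
opening: 0.151
t 7.5 p [0.5367 0.1674 0.1232] yaw -9.7 down [ 0.0151  0.007  -0.9999] F [9.  1.5 8.4] op 0.151 q [-0.2   0.78 -0.31  1.87  0.43  0.54 -0.96]
```

Blocked with its tip captured sideways at about 20 mm above home, so blue is wrong. Returning it to the middle slot.

```bash
python3 -m handwheel '[[[0,-0.01,0.005,0,0,0],[0,-0.03,0.005,0,0,0],[0,-0.06,0.005,0,0,0],[0,-0.085,0.005,0,0,0],[0,-0.085,0.005,0,0,0],[0,-0.085,0.005,0,0,0]]]'
python3 -c "
from h import *
st(); go(.5727,-.2362,.205,7)"
```

```text
clock: 8.0
tool_pos: [0.5348, 0.1634, 0.2061]
eef_rot: [0.455, -0.54, 0.541, -0.456]
contact_force: [-0.1, 0.4, -1.0]
opening: 0.152
t 8.0 p [0.5348 0.1634 0.2061] yaw -9.8 down [ 0.0014  0.     -1.    ] F [-0.1  0.4 -1. ] op 0.152 q [-0.15  0.66 -0.39  1.8   0.35  0.75 -0.89]
row [0.3874, 0.0012, 0.1052, -0.0004, -0.0931, -0.0] nrows>= 9.6
```

```bash
python3 -m handwheel '[[[0.03,0,0.008,0,-0.01,0],[0.07,0,0.019,0,-0.02,0],[0.11,0,0.03,0,-0.03,0],[0.15,0,0.041,0,-0.04,0],[0.19,0,0.052,0,-0.05,0],[0.23,0,0.063,0,-0.06,0],[0.27,0,0.073,0,-0.07,0],[0.31,0,0.084,0,-0.08,0],[0.35,0,0.095,0,-0.093,0],[0.375,0,0.102,0,-0.093,0],[0.387,0.001,0.105,0,-0.093,0],[0.387,0.001,0.105,0,-0.093,0]]]'
python3 -m handwheel '[[[0,0,0,0,0,0],[0,0,0,0,0,0],[0,0,0,0,0,0]]]'
python3 - <<'E'
from h import *
st(); go(.5727,-.2362,.14,7)
s=snapshot("side");save(s[20:180,260:440],"back.png",4)
E
```

```text
clock: 9.0
tool_pos: [0.5706, -0.2393, 0.2022]
eef_rot: [0.529, -0.471, 0.469, -0.527]
contact_force: [-1.2, -0.5, -0.9]
opening: 0.153
clock: 9.25
tool_pos: [0.5727, -0.2321, 0.2047]
eef_rot: [-0.53, 0.468, -0.467, 0.531]
contact_force: [0.5, -1.1, -0.1]
opening: 0.153
t 9.25 p [ 0.5727 -0.2321  0.2047] yaw 7.3 down [-0.0003  0.0017 -1.    ] F [ 0.5 -1.1 -0.1] op 0.153 q [ 0.6   0.76 -0.53  1.61  0.46  0.9   0.03]
row [0.0041, 0.0647, -0.0005, 0.0, 0.0015, -0.0006] nrows>= 1.6
```

View pics/back.png

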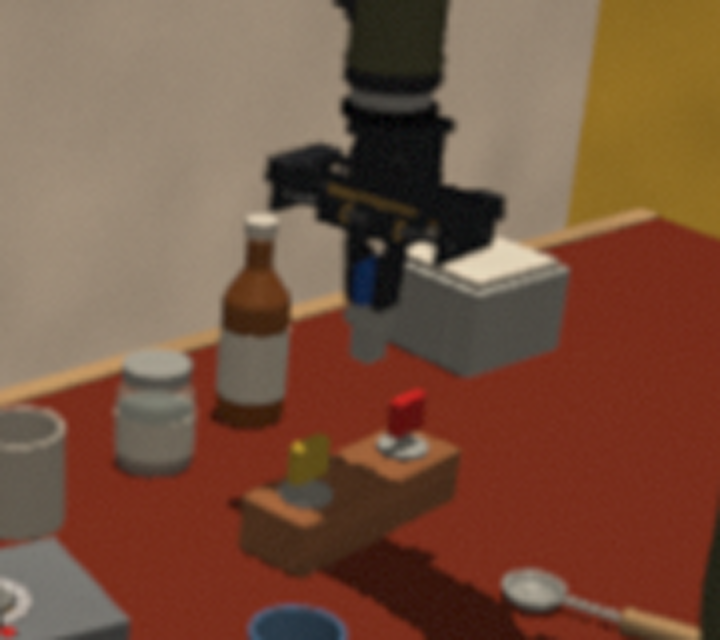

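The key at (368,300) is still upright, over the empty middle slot. Lowering it.

```bash
python3 -m handwheel '[[[0.001,0.03,0,0,0,0],[0.001,0.06,0,0,0,0],[0.001,0.064,0,0,0,0],[0.001,0.064,0,0,0,0],[0.001,0.064,0,0,0,0]]]'
python3 -c "
from h import *
st(); go(.5727,-.2362,.069,7)"
```

```text
clock: 9.72
tool_pos: [0.5734, -0.2356, 0.1418]
eef_rot: [-0.53, 0.468, -0.468, 0.53]
contact_force: [0.7, -0.1, -0.0]
opening: 0.156
t 9.72 p [ 0.5734 -0.2356  0.1418] yaw 7.1 down [ 0.0012  0.0002 -1.    ] F [ 0.7 -0.1 -0. ] op 0.156 q [ 0.58  0.84 -0.48  1.66  0.52  0.77 -0.02]
row [0.0005, 0.0728, -0.0008, -0.0004, 0.0004, -0.0] nrows>= 1.7
```

```bash
python3 -m handwheel '[[[0,0.02,0,0,0,0],[0,0.04,0,0,0,0],[0,0.06,0,0,0,0],[0,0.071,0,0,0,0],[0,0.071,0,0,0,0],[0,0.071,0,0,0,0]]]'
python3 -c "
from h import *
st()"
python3 -m handwheel '[[[0,0,0,0,0,0],[0,0,0,0,0,0],[0,0,0,0,0,0],[0,0,0,0,0,0],[0,0,0,0,0,0],[0,0,0,0,0,0],[0,0,0,0,0,0],[0,0,0,0,0,0]]]' 0.2
python3 -c "
from h import *
st(); go(.5807,-.3019,.145,7);go(.5649,-.1729,.145,7)"
```

```text
clock: 10.22
tool_pos: [0.5734, -0.2364, 0.0708]
eef_rot: [-0.529, 0.468, -0.469, 0.53]
contact_force: [-0.2, 0.4, -0.4]
opening: 0.156
t 10.22 p [ 0.5734 -0.2364  0.0708] yaw 7.0 down [ 0.0014 -0.0002 -1.    ] F [-0.2  0.4 -0.4] op 0.156 q [ 0.55  0.93 -0.42  1.69  0.58  0.64 -0.07]
clock: 10.88
tool_pos: [0.5725, -0.2366, 0.0698]
eef_rot: [0.53, -0.469, 0.469, -0.53]
contact_force: [-0.4, -0.4, -0.0]
opening: 0.601
t 10.88 p [ 0.5725 -0.2366  0.0698] yaw 7.0 down [ 0.     -0.0001 -1.    ] F [-0.4 -0.4 -0. ] op 0.601 q [ 0.55  0.94 -0.42  1.69  0.58  0.64 -0.07]
row [0.0658, -0.0752, 0.0001, -0.0, 0.0, 0.0] nrows>= 2.4
row [-0.0641, -0.0752, 0.0002, -0.0, 0.0, 0.0] nrows>= 2.4
```

```bash
python3 -m handwheel '[[[0,-0.03,0,0,0,0],[0,-0.06,0,0,0,0],[0,-0.078,0,0,0,0],[0.03,-0.078,0,0,0,0],[0.0655,-0.078,0,0,0,0],[0.0655,-0.078,0,0,0,0],[0.0655,-0.078,0,0,0,0],[0.0655,-0.078,0,0,0,0]]]' 0.3
python3 - <<'E'
from h import *
st(); go(.5807,-.3012,.068,7)
s=snapshot("side");save(s[60:180,300:440],"red.png",5)
E
```

```text
clock: 11.55
tool_pos: [0.5803, -0.301, 0.1474]
eef_rot: [-0.529, 0.469, -0.468, 0.53]
contact_force: [0.5, 0.6, -0.1]
opening: 0.646
t 11.55 p [ 0.5803 -0.301   0.1474] yaw 7.0 down [-0.0004  0.0011 -1.    ] F [ 0.5  0.6 -0.1] op 0.646 q [ 0.67  0.87 -0.5   1.54  0.51  0.86  0.1 ]
row [0.0004, 0.0794, 0.0004, 0.0001, -0.0001, -0.0004] nrows>= 1.9
```

View pics/red.png

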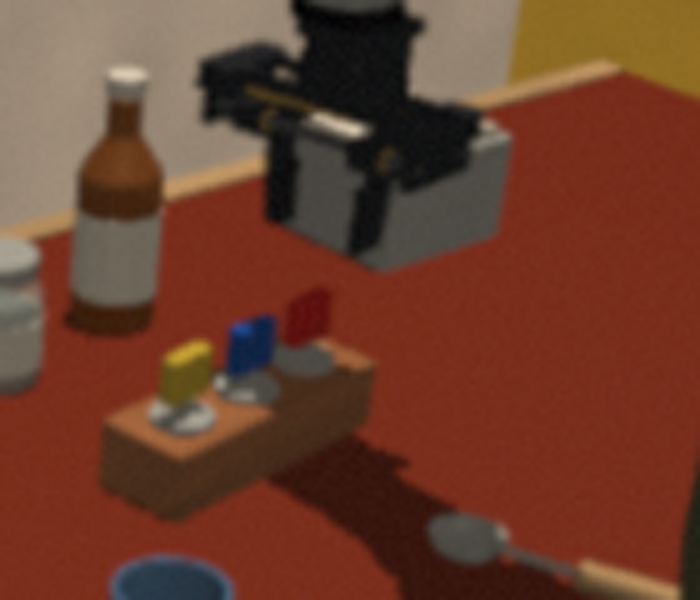

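Blue stands back in its slot at (252,350). Next is red at (307,318).

```bash
python3 -m handwheel '[[[0,0.03,0,0,0,0],[0,0.06,0,0,0,0],[0,0.0795,0,0,0,0],[0,0.0795,0,0,0,0],[0,0.0795,0,0,0,0]]]'
python3 -m handwheel '[[[0,0,0,0,0,0],[0,0,0,0,0,0],[0,0,0,0,0,0],[0,0,0,0,0,0],[0,0,0,0,0,0],[0,0,0,0,0,0],[0,0,0,0,0,0],[0,0,0,0,0,0],[0,0,0,0,0,0],[0,0,0,0,0,0]]]' -1 40
python3 -c "
from h import *
st()"
```

```text
clock: 12.02
tool_pos: [0.5802, -0.2997, 0.0677]
eef_rot: [-0.53, 0.469, -0.467, 0.53]
contact_force: [0.1, 0.9, 0.7]
opening: 0.651
clock: 12.85
tool_pos: [0.5808, -0.3017, 0.0686]
eef_rot: [-0.53, 0.468, -0.469, 0.53]
contact_force: [0.4, -0.7, 3.1]
opening: 0.153
t 12.85 p [ 0.5808 -0.3017  0.0686] yaw 7.0 down [ 0.0006 -0.0003 -1.    ] F [ 0.4 -0.7  3.1] op 0.153 q [ 0.64  0.98 -0.45  1.58  0.57  0.72  0.05]
```

```bash
python3 -m handwheel '[[[0,0,0,0,0,0],[0,-0.02,0,0,0,0],[0,-0.05,0,0,0,0],[0,-0.085,0,0,0,0],[0,-0.12,0,0,0,0],[0,-0.14,0,0,0,0],[0,-0.14,0,0,0,0],[0,-0.14,0,0,0,0]]]' -1 40
python3 - <<'E'
from h import *
st(); go(.5375,.1660,.205,-9.75)
s=snapshot("side");save(s[30:150,310:430],"redup.png",5)
E
```

```text
clock: 13.52
tool_pos: [0.5807, -0.3017, 0.2089]
eef_rot: [-0.53, 0.468, -0.469, 0.53]
contact_force: [-0.9, 0.4, -1.5]
opening: 0.154
t 13.52 p [ 0.5807 -0.3017  0.2089] yaw 7.0 down [ 0.0013 -0.0009 -1.    ] F [-0.9  0.4 -1.5] op 0.154 q [ 0.68  0.8  -0.54  1.49  0.46  0.97  0.14]
row [-0.4695, 0.0034, 0.0141, -0.0004, 0.093, 0.0003] nrows>= 11.3
```

View pics/redup.png

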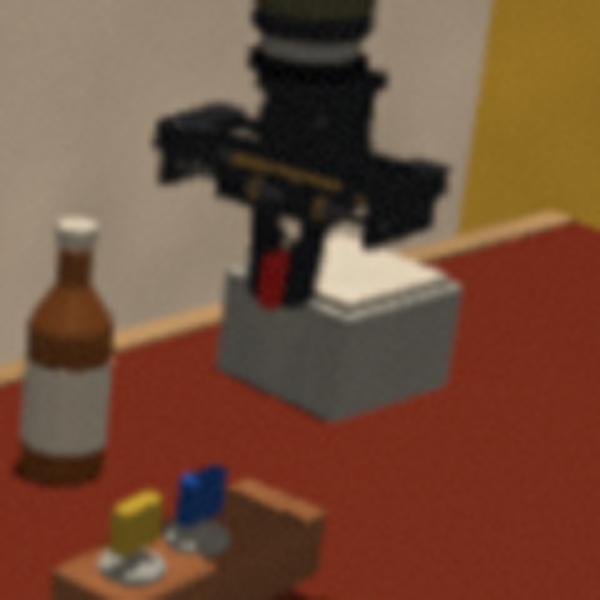

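Red is lifted, head at (275,278). Carrying it to the lock.

```bash
python3 -m handwheel '[[[-0.03,0,0.001,0,0.01,0],[-0.07,0,0.002,0,0.02,0],[-0.11,0,0.003,0,0.03,0],[-0.15,0,0.005,0,0.04,0],[-0.19,0,0.006,0,0.05,0],[-0.23,0,0.007,0,0.06,0],[-0.27,0,0.008,0,0.07,0],[-0.31,0,0.01,0,0.08,0],[-0.35,0,0.011,0,0.093,0],[-0.39,0.002,0.0123,0,0.093,0],[-0.43,0.003,0.0133,0,0.093,0],[-0.455,0.003,0.0141,0,0.093,0]]]'
python3 -m handwheel '[[[-0.003,0,0,0,0,0],[-0.003,0,0,0,0,0],[-0.003,0,0,0,0,0],[-0.003,0,0,0,0,0]]]'
python3 -c "
from h import *
st(); go(.5375,.1660,.132,-9.75)"
```

```text
clock: 14.57
tool_pos: [0.5365, 0.1565, 0.2033]
eef_rot: [-0.458, 0.541, -0.538, 0.456]
contact_force: [-0.3, -0.5, -0.2]
opening: 0.158
clock: 14.9
tool_pos: [0.5394, 0.152, 0.2042]
eef_rot: [0.456, -0.541, 0.542, -0.454]
contact_force: [0.8, 0.1, -0.5]
opening: 0.156
t 14.9 p [0.5394 0.152  0.2042] yaw -9.9 down [-0.0019 -0.0025 -1.    ] F [ 0.8  0.1 -0.5] op 0.156 q [-0.12  0.67 -0.4   1.79  0.36  0.75 -0.88]
row [-0.0137, 0.0721, -0.0041, 0.0005, -0.0009, 0.0009] nrows>= 1.8
```

```bash
python3 -m handwheel '[[[-0.012,0.02,-0.003,0,0,0],[-0.012,0.045,-0.003,0,0,0],[-0.012,0.055,-0.003,0,0,0],[-0.012,0.055,-0.003,0,0,0],[-0.012,0.055,-0.003,0,0,0],[-0.012,0.055,-0.003,0,0,0],[-0.012,0.055,-0.003,0,0,0]]]'
python3 -c "
from h import *
st(); go(.5375,.1660,.127,-9.75)"
```

```text
clock: 15.48
tool_pos: [0.5395, 0.1668, 0.1514]
eef_rot: [0.455, -0.541, 0.541, -0.456]
contact_force: [0.2, -0.4, -0.2]
opening: 0.155
t 15.48 p [0.5395 0.1668 0.1514] yaw -9.8 down [ 0.0021  0.0005 -1.    ] F [ 0.2 -0.4 -0.2] op 0.155 q [-0.17  0.75 -0.35  1.83  0.41  0.64 -0.94]
row [0.0011, 0.0244, -0.0019, -0.0006, -0.0003, -0.0003] nrows>= 0.6
```

```bash
python3 -m handwheel '[[[0.001,0.008,-0.002,0,0,0],[0.001,0.016,-0.002,0,0,0],[0.001,0.022,-0.002,0,0,0],[0.001,0.026,-0.002,0,0,0],[0.001,0.026,-0.002,0,0,0]]]'
python3 -c "
from h import *
st()"
python3 -m handwheel '[[[0,0.003,0,0,0,0],[0,0.006,0,0,0,0],[0,0.006,0,0,0,0]]]'
python3 -c "
from h import *
st()"
```

```text
clock: 15.9
tool_pos: [0.5383, 0.1677, 0.1277]
eef_rot: [0.454, -0.54, 0.542, -0.458]
contact_force: [-2.5, -0.9, 27.2]
opening: 0.158
t 15.9 p [0.5383 0.1677 0.1277] yaw -9.8 down [ 0.0056  0.0015 -1.    ] F [-2.5 -0.9 27.2] op 0.158 q [-0.19  0.78 -0.33  1.85  0.43  0.58 -0.97]
clock: 16.15
tool_pos: [0.54, 0.1712, 0.124]
eef_rot: [0.451, -0.54, 0.541, -0.461]
contact_force: [-4.9, 1.1, 41.7]
opening: 0.153
t 16.15 p [0.54   0.1712 0.124 ] yaw -9.7 down [ 0.0108  0.0071 -0.9999] F [-4.9  1.1 41.7] op 0.153 q [-0.19  0.79 -0.33  1.85  0.44  0.56 -0.97]
```

Both keys stopped exactly at the funnel floor, and pressing drifted the tip to +x/+y. That could be misalignment rather than a wrong key, so I'm re-centring and probing lightly.

```bash
python3 -m handwheel '[[[0.003,-0.008,-0.002,0,0,0],[0.003,-0.012,-0.002,0,0,0],[0.003,-0.012,-0.002,0,0,0],[0.003,-0.012,-0.002,0,0,0],[0.003,-0.012,-0.002,0,0,0]]]' -1 60
python3 -c "
from h import *
st(); go(.5360,.1645,.127,-9.75)"
```

```text
clock: 16.57
tool_pos: [0.5354, 0.1651, 0.1324]
eef_rot: [0.454, -0.54, 0.541, -0.457]
contact_force: [-2.2, 0.9, 21.4]
opening: 0.151
t 16.57 p [0.5354 0.1651 0.1324] yaw -9.7 down [ 0.004   0.0016 -1.    ] F [-2.2  0.9 21.4] op 0.151 q [-0.18  0.77 -0.33  1.86  0.43  0.58 -0.96]
row [0.0005, 0.0054, 0.0007, -0.0012, 0.0002, -0.0007] nrows>= 0.1
```

```bash
python3 -m handwheel '[[[0,0,0,0,0,0],[0,0,0,0,0,0],[0,0,0,0,0,0]]]'
python3 -c "
from h import *
st();st()"
python3 -m handwheel '[[[0,-0.006,0,0,0,0],[0,-0.006,0,0,0,0],[0,-0.006,0,0,0,0]]]'
python3 -c "
from h import *
st()"
```

```text
clock: 16.82
tool_pos: [0.5353, 0.165, 0.1324]
eef_rot: [0.454, -0.54, 0.541, -0.457]
contact_force: [-2.0, 0.1, 20.8]
opening: 0.158
t 16.82 p [0.5353 0.165  0.1324] yaw -9.7 down [ 0.004   0.0014 -1.    ] F [-2.   0.1 20.8] op 0.158 q [-0.18  0.77 -0.33  1.86  0.43  0.58 -0.96]
t 16.82 p [0.5353 0.165  0.1324] yaw -9.7 down [ 0.004   0.0014 -1.    ] F [-2.   0.1 20.8] op 0.158 q [-0.18  0.77 -0.33  1.86  0.43  0.58 -0.96]
clock: 17.07
tool_pos: [0.5336, 0.1632, 0.1356]
eef_rot: [0.456, -0.541, 0.541, -0.455]
contact_force: [-0.5, -0.7, -1.0]
opening: 0.156
t 17.07 p [0.5336 0.1632 0.1356] yaw -9.8 down [-0.0011 -0.001  -1.    ] F [-0.5 -0.7 -1. ] op 0.156 q [-0.18  0.76 -0.34  1.86  0.42  0.59 -0.96]
```

```bash
S='from h import *;st()'
python3 -m handwheel '[[[-0.003,0,0.006,0,0,0],[-0.003,0,0.006,0,0,0],[-0.003,0.005,0.006,0,0,0],[-0.003,0.009,0.006,0,0,0],[-0.003,0.009,0.006,0,0,0]]]' >/dev/null; python3 -c "$S"
python3 -m handwheel '[[[0,-0.008,0,0,0,0],[-0.006,-0.008,0,0,0,0],[-0.006,-0.008,0,0,0,0],[-0.006,0,0,0,0,0],[-0.006,0,0,0,0,0]]]' >/dev/null; python3 -c "$S"
python3 -m handwheel '[[[0,-0.008,0,0,0,0],[0.003,-0.008,-0.003,0,0,0],[0.003,-0.008,-0.003,0,0,0],[0.003,0,-0.003,0,0,0],[0.003,0,-0.003,0,0,0]]]' >/dev/null; python3 -c "$S"
```

```text
t 17.48 p [0.5419 0.1693 0.1296] yaw -9.6 down [ 0.0047  0.0048 -1.    ] F [-2.7  3.3 20.5] op 0.153 q [-0.18  0.78 -0.34  1.84  0.43  0.59 -0.96]
t 17.9 p [0.5413 0.1726 0.1259] yaw -9.7 down [-0.0004  0.0013 -1.    ] F [-0.3  2.2 -1.1] op 0.155 q [-0.19  0.79 -0.33  1.83  0.43  0.59 -0.96]
t 18.32 p [0.539  0.1711 0.1286] yaw -9.7 down [ 0.0033  0.0028 -1.    ] F [-1.3  2.3 14.6] op 0.15 q [-0.19  0.78 -0.33  1.84  0.43  0.59 -0.97]
```

```bash
S='from h import *;st()'
python3 -m handwheel '[[[0,-0.008,0,0,0,0],[-0.004,-0.008,0.003,0,0,0],[-0.004,-0.008,0.003,0,0,0],[-0.004,0,0.003,0,0,0],[-0.004,0.004,0.003,0,0,0],[-0.004,0.004,0.003,0,0,0]]]' >/dev/null; python3 -c "$S"
python3 -m handwheel '[[[0,0.004,0,0,0,0],[0,0.004,0,0,0,0]]]' >/dev/null; python3 -c "$S"
```

```text
t 18.82 p [0.5421 0.175  0.1233] yaw -9.7 down [ 0.0017  0.0033 -1.    ] F [-1.2  3.   6.4] op 0.154 q [-0.2   0.79 -0.33  1.83  0.43  0.58 -0.97]
t 18.98 p [0.5425 0.1767 0.1212] yaw -9.6 down [ 0.0037  0.0053 -1.    ] F [-2.8  4.3 20.4] op 0.154 q [-0.2   0.8  -0.33  1.83  0.43  0.58 -0.97]
```

```bash
python3 -m handwheel '[[[0,-0.02,0,0,0,0],[0,-0.05,0,0,0,0],[0,-0.055,0,0,0,0],[0,-0.055,0,0,0,0],[0,-0.055,0,0,0,0]]]'
python3 - <<'E'
from h import *
st()
s=snapshot("side")[100:220,200:320];t=snapshot("top")[125:200,225:310]
k=r.get_state()["tool_pos"]
print("side proj of expected tip, kw", proj("side",k-[0,0,.051])-[200,100],proj("side",[.5363,.1647,.086])-[200,100])
save(np.vstack([s]),"tilt.png",5)
E
```

```text
clock: 19.4
tool_pos: [0.5411, 0.172, 0.1731]
eef_rot: [-0.456, 0.541, -0.541, 0.455]
contact_force: [0.2, -0.3, -0.4]
opening: 0.153
t 19.4 p [0.5411 0.172  0.1731] yaw -9.8 down [-0.0012 -0.0009 -1.    ] F [ 0.2 -0.3 -0.4] op 0.153 q [-0.17  0.72 -0.37  1.8   0.39  0.7  -0.93]
side proj of expected tip, kw [52.3257 58.0239] [55.6129 68.5572]
```

View pics/tilt.png

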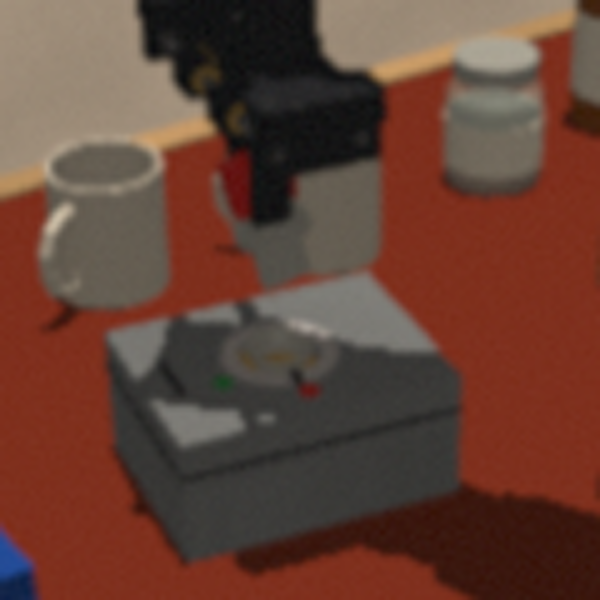

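Red key is tilted in the grip: its tip has swung towards -y, about (285,275) against the (262,290) expected. That spoils the probing. I'll show the blade to the side camera over plain table, face-on and edge-on, and measure its size and tilt.

```bash
python3 -c "
from h import *
go(.45,.05,.185,-40)"
```

```text
row [0.1355, -0.0121, -0.0687, 0.0006, 0.1681, 0.0008] nrows>= 4.2
```

```bash
python3 -m handwheel '[[[0.01,-0.012,-0.005,0,0.03,0],[0.04,-0.012,-0.02,0,0.065,0],[0.08,-0.012,-0.04,0,0.1,0],[0.11,-0.012,-0.055,0,0.14,0],[0.1355,-0.012,-0.0687,0,0.168,0],[0.1355,-0.012,-0.0687,0,0.168,0],[0.1355,-0.012,-0.0687,0,0.168,0],[0.1355,-0.012,-0.0687,0,0.168,0]]]'
cat > blade.py <<'E'
from h import *
import sys
st();s=snapshot("side");p=r.get_state()["tool_pos"]
x,y=proj("side",p-[0,0,.025]).astype(int)
cv2.imwrite(sys.argv[1],cv2.cvtColor(s,cv2.COLOR_RGB2BGR))
k=np.linalg.inv(np.array(get_calibration("side")["T"]))@np.r_[p-[0,0,.03],1]
mm=1000*k[2]/408.17
f=s.astype(float);sat=(f[...,0]-f[...,2])/(f.sum(2)+1)   # red table: high
for z in range(-20,-60,-5):
    u,v=proj("side",p+[0,0,z/1000]);v=int(round(v))
    row=sat[v,int(u)-16:int(u)+17];b=np.median(np.r_[row[:4],row[-4:]]);fg=np.sort(row)[:3].mean()
    a=np.clip((b-row)/(b-fg),0,1);a[a<.25]=0
    print(z,"contrast %.2f"%(b-fg),"width mm %.1f"%(a.sum()*mm),"centre off px %.1f"%((a*np.arange(-16,17)).sum()/a.sum()+int(u)-u))
print("mm/px",mm)
E
python3 blade.py pics/raw1.png
```

```text
clock: 20.17
tool_pos: [0.4515, 0.0514, 0.1857]
eef_rot: [-0.299, 0.641, -0.64, 0.3]
contact_force: [0.5, -0.8, -0.4]
opening: 0.153
t 20.17 p [0.4515 0.0514 0.1857] yaw -39.9 down [ 0.0001  0.0007 -1.    ] F [ 0.5 -0.8 -0.4] op 0.153 q [-0.06  0.57 -0.24  2.12  0.27  0.48 -1.2 ]
-20 contrast 0.44 width mm 37.8 centre off px 2.4
-25 contrast 0.44 width mm 35.1 centre off px 3.1
-30 contrast 0.43 width mm 32.0 centre off px 4.4
-35 contrast 0.44 width mm 30.5 centre off px 5.0
-40 contrast 0.45 width mm 30.6 centre off px 5.1
-45 contrast 0.42 width mm 29.4 centre off px 5.4
-50 contrast 0.34 width mm 24.1 centre off px 5.1
-55 contrast 0.10 width mm 7.2 centre off px 13.2
mm/px 2.7545849504716293
```

Red's blade is about 29 mm wide against 17 for the right one, so it is wrong. I'll straighten the tilt with the wrist and check before setting it back in the rack.

```bash
python3 -m handwheel '[[[0,0,0,0,0,0.036],[0,0,0,0,0,0.072],[0,0,0,0,0,0.072],[0,0,0,0,0,0.072]]]'
python3 blade.py pics/raw2.png
python3 - <<'E'
import cv2;import numpy as np
a=cv2.imread("pics/raw1.png");b=cv2.imread("pics/raw2.png")
f=lambda i:cv2.resize(i[110:230,200:280],None,fx=5,fy=5,interpolation=cv2.INTER_CUBIC)
cv2.imwrite("pics/rr.png",np.hstack([f(a),f(b)]))
E
```

```text
clock: 20.55
tool_pos: [0.4505, 0.0496, 0.1857]
eef_rot: [-0.225, 0.671, -0.603, 0.368]
contact_force: [0.1, 0.5, -0.5]
opening: 0.152
t 20.55 p [0.4505 0.0496 0.1857] yaw -40.1 down [ 0.1418  0.1711 -0.975 ] F [ 0.1  0.5 -0.5] op 0.152 q [ 0.15  0.56 -0.37  2.26  0.24  0.19 -1.09]
-20 contrast 0.45 width mm 40.4 centre off px 3.1
-25 contrast 0.43 width mm 34.7 centre off px 3.1
-30 contrast 0.44 width mm 30.8 centre off px 3.1
-35 contrast 0.44 width mm 29.4 centre off px 2.6
-40 contrast 0.44 width mm 28.9 centre off px 2.6
-45 contrast 0.44 width mm 29.5 centre off px 3.0
-50 contrast 0.40 width mm 29.3 centre off px 3.2
-55 contrast 0.11 width mm 14.1 centre off px 8.1
mm/px 2.754805073034606
```

View pics/rr.png

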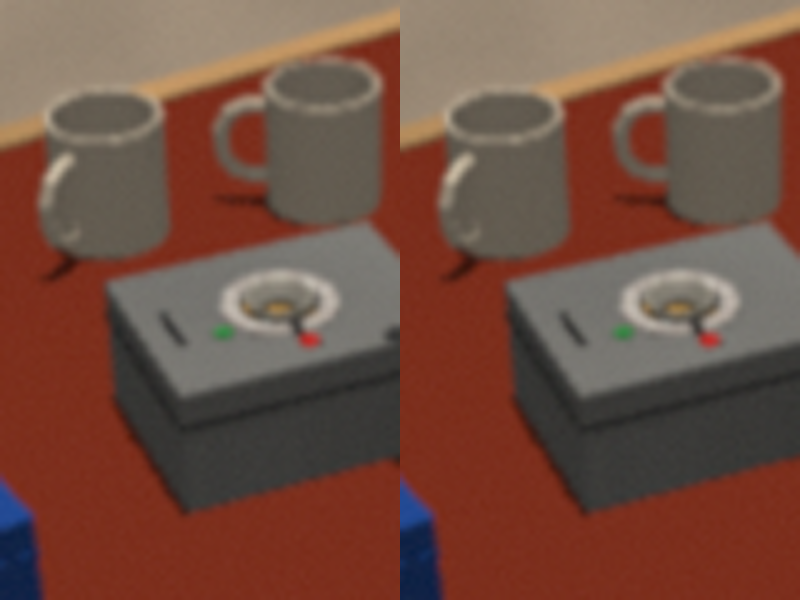

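Picture 11 is a mis-aimed crop showing only the box and mugs. The numbers show the blade now vertical, with its centre offset a constant 3 px (8 mm along tool +x). Taking it to its slot with that offset compensated.

```bash
cat >> h.py <<'E'
def gor(x,y,z,dyaw):
    "like go, but keeps the present tilt and yaws by dyaw deg about world z"
    s=r.get_state();C=R.from_quat(s["eef_rot"]);t=R.from_euler("z",dyaw,degrees=True)*C
    d=np.array([x,y,z])-s["tool_pos"];w=(C.inv()*t).as_rotvec();n=np.linalg.norm
    print("row",np.r_[C.inv().apply(d),w/np.pi].round(4).tolist(),"nrows>=",max(n(d)/.0417,np.degrees(n(w))/7.16).round(1))
E
python3 -c "
from h import *
gor(.5797,-.2940,.215,47.1)"
```

```text
row [0.1712, -0.0691, 0.3198, -0.0586, -0.255, -0.0001] nrows>= 8.9
```

```bash
python3 -m handwheel '[[[0.0174,-0.007,0.0325,-0.006,-0.026,0],[0.0348,-0.014,0.065,-0.012,-0.052,0],[0.0522,-0.021,0.0975,-0.018,-0.078,0],[0.0696,-0.028,0.13,-0.024,-0.104,0],[0.087,-0.035,0.1625,-0.03,-0.13,0],[0.1044,-0.042,0.195,-0.036,-0.156,0],[0.1218,-0.049,0.2275,-0.042,-0.182,0],[0.1392,-0.056,0.26,-0.048,-0.208,0],[0.157,-0.063,0.2925,-0.053,-0.232,0],[0.1712,-0.0691,0.3198,-0.0586,-0.255,0],[0.1712,-0.0691,0.3198,-0.0586,-0.255,0],[0.1712,-0.0691,0.3198,-0.0586,-0.255,0]]]'
python3 -m handwheel '[[[0,0,0,0,0,0],[0,0,0,0,0,0],[0,0,0,0,0,0],[0,0,0,0,0,0]]]'
python3 - <<'E'
from h import *
st();gor(.5797,-.2940,.115,0);gor(.5797,-.2940,.072,0)
cv2.imwrite("pics/raw3.png",snapshot("side")[:,:,::-1])
E
```

```text
clock: 21.6
tool_pos: [0.5812, -0.2946, 0.2145]
eef_rot: [-0.473, 0.525, -0.406, 0.579]
contact_force: [-1.1, 0.9, 0.2]
opening: 0.15
clock: 21.93
tool_pos: [0.5789, -0.2932, 0.2155]
eef_rot: [-0.475, 0.524, -0.405, 0.58]
contact_force: [-0.1, -0.2, -0.2]
opening: 0.153
t 21.93 p [ 0.5789 -0.2932  0.2155] yaw 7.2 down [-0.0284  0.222  -0.9746] F [-0.1 -0.2 -0.2] op 0.153 q [ 0.87  0.93 -0.85  1.35  0.47  1.2   0.17]
row [0.0233, 0.0978, 0.0007, 0.0, 0.0, 0.0] nrows>= 2.4
row [0.033, 0.1397, 0.0007, 0.0, 0.0, 0.0] nrows>= 3.4
```

```bash
S='from h import *;st()'
python3 -m handwheel '[[[0.007,0.03,0,0,0,0],[0.0155,0.065,0,0,0,0],[0.0233,0.0978,0,0,0,0],[0.0255,0.107,0,0,0,0],[0.0255,0.107,0,0,0,0],[0.0255,0.107,0,0,0,0]]]'>/dev/null; python3 -c "$S"
python3 -m handwheel '[[[0.0024,0.01,0,0,0,0],[0.0036,0.015,0,0,0,0],[0.0036,0.015,0,0,0,0]]]' >/dev/null; python3 -c "$S;gor(.5797,-.2940,.072,0)"
```

```text
t 22.48 p [ 0.5797 -0.295   0.1063] yaw 7.1 down [-0.0264  0.223  -0.9745] F [ 0.7  0.1 -0.1] op 0.151 q [ 0.86  1.06 -0.79  1.42  0.55  1.03  0.14]
t 22.73 p [ 0.5792 -0.2964  0.0898] yaw 7.1 down [-0.0268  0.2209 -0.9749] F [ 0.3 -0.9 -1.9] op 0.151 q [ 0.85  1.08 -0.78  1.43  0.57  1.    0.14]
row [0.0017, 0.0179, 0.0007, 0.0, 0.0, 0.0] nrows>= 0.4
```

The blade is entering the slot with no force. Continuing down, then releasing.

```bash
S='from h import *;st()'
python3 -m handwheel '[[[0.0015,0.008,0,0,0,0],[0.003,0.0165,0,0,0,0],[0.003,0.0165,0,0,0,0],[0.003,0.0165,0,0,0,0]]]'>/dev/null; python3 -c "$S"
python3 -m handwheel '[[[0,0,0,0,0,0],[0,0,0,0,0,0],[0,0,0,0,0,0],[0,0,0,0,0,0],[0,0,0,0,0,0],[0,0,0,0,0,0]]]' 0.2 40 >/dev/null; python3 -c "$S;gor(.5797,-.2940,.15,0)"
```

```text
t 23.07 p [ 0.5784 -0.2963  0.072 ] yaw 7.1 down [-0.0283  0.2206 -0.975 ] F [ 0.8 -4.8 -3.9] op 0.153 q [ 0.85  1.1  -0.77  1.43  0.58  0.98  0.13]
t 23.57 p [ 0.579  -0.2943  0.0732] yaw 7.1 down [-0.0276  0.2229 -0.9745] F [-0.2  0.6 -0.9] op 0.581 q [ 0.85  1.1  -0.77  1.43  0.58  0.98  0.13]
row [-0.0174, -0.0748, 0.0007, 0.0, 0.0, 0.0] nrows>= 1.8
```

```bash
python3 -m handwheel '[[[-0.007,-0.03,0,0,0,0],[-0.014,-0.06,0,0,0,0],[-0.019,-0.08,0,0,0,0],[-0.019,-0.08,0,0,0,0],[-0.019,-0.08,0,0,0,0]]]' >/dev/null
python3 -c "
from h import *
st();go(.5651,-.1725,.15,7)"
```

```text
t 23.98 p [ 0.5796 -0.2942  0.1566] yaw 7.1 down [-0.0254  0.2214 -0.9749] F [-0.7 -0.9 -0.3] op 0.602 q [ 0.87  1.   -0.82  1.4   0.51  1.1   0.16]
row [-0.118, 0.0338, 0.0007, -0.0007, 0.0008, -0.0715] nrows>= 2.9
```

```bash
python3 -m handwheel '[[[-0.035,0.01,0,0,0,-0.036],[-0.07,0.02,0,0,0,-0.0715],[-0.118,0.0338,0,0,0,-0.0715],[-0.118,0.0338,0,0,0,-0.0715],[-0.118,0.0338,0,0,0,-0.0715],[-0.118,0.0338,0,0,0,-0.0715]]]' 0.3 >/dev/null
python3 - <<'E'
from h import *
st();go(.5651,-.1727,.067,7)
cv2.imwrite("pics/raw4.png",snapshot("side")[:,:,::-1])
s=cv2.imread("pics/raw4.png")[...,::-1]
hsv=cv2.cvtColor(s.copy(),cv2.COLOR_RGB2HSV).astype(int);H,S,V=[hsv[...,i] for i in range(3)]
for n,m,P in (("b",(H>100)&(H<130)&(S>120),(.5728,-.2374)),("r",((H<4)|(H>176))&(S>205)&(V>90),(.5807,-.3019)),("y",(H>22)&(H<36)&(S>120),(.5649,-.1729))):
    q=np.zeros_like(m);q[115:170,310:380]=1;ys,xs=np.nonzero(m&q)
    print(n,len(xs),xs.mean() if len(xs) else 0,ys.mean() if len(xs) else 0,"expect",proj("side",[*P,.084]))
E
```

```text
t 24.48 p [ 0.5631 -0.1735  0.1478] yaw 7.1 down [-0.0021  0.0003 -1.    ] F [ 0.1 -0.1  0.3] op 0.652 q [ 0.59  0.84 -0.67  1.74  0.68  0.81 -0.28]
row [-0.0005, 0.0808, 0.0022, 0.0007, 0.0007, -0.0002] nrows>= 1.9
b 67 349.67164179104475 128.22388059701493 expect [349.579  128.6156]
r 71 361.85915492957747 122.66197183098592 expect [361.5088 123.1006]
y 33 337.06060606060606 134.27272727272728 expect [336.9728 134.4485]
```

All three heads stand where expected, including red back in its slot. Taking yellow.

```bash
python3 -m handwheel '[[[0,0.03,0.001,0,0,0],[0,0.06,0.001,0,0,0],[0,0.0805,0.001,0,0,0],[0,0.0805,0.001,0,0,0],[0,0.0805,0.001,0,0,0]]]' >/dev/null
python3 -m handwheel '[[[0,0,0,0,0,0],[0,0,0,0,0,0],[0,0,0,0,0,0],[0,0,0,0,0,0],[0,0,0,0,0,0],[0,0,0,0,0,0],[0,0,0,0,0,0],[0,0,0,0,0,0],[0,0,0,0,0,0],[0,0,0,0,0,0]]]' -1 55 >/dev/null
python3 -c "
from h import *
st()"
python3 -m handwheel '[[[0,0,0,0,0,0],[0,-0.02,0,0,0,0],[0,-0.05,0,0,0,0],[0,-0.085,0,0,0,0],[0,-0.12,0,0,0,0],[0,-0.14,0,0,0,0],[0,-0.14,0,0,0,0]]]' >/dev/null
python3 -c "
from h import *
st();go(.45,.05,.185,-40)"
```

```text
t 25.78 p [ 0.565  -0.1722  0.0686] yaw 7.1 down [ 0.0006  0.0013 -1.    ] F [-0.5 -0.1  3.8] op 0.154 q [ 0.54  0.94 -0.58  1.78  0.79  0.67 -0.37]
t 26.37 p [ 0.5673 -0.1722  0.2126] yaw 7.1 down [ 0.0079  0.0005 -1.    ] F [ 1.   0.3 -1. ] op 0.15 q [ 0.62  0.76 -0.73  1.69  0.61  0.93 -0.22]
row [-0.235, 0.0268, -0.0891, -0.0024, 0.2617, -0.0009] nrows>= 6.6
```

```bash
python3 -m handwheel '[[[-0.034,0.004,-0.0127,0,0.037,0],[-0.068,0.008,-0.0254,0,0.074,0],[-0.1,0.012,-0.038,0,0.111,0],[-0.134,0.016,-0.051,0,0.148,0],[-0.168,0.02,-0.064,0,0.185,0],[-0.202,0.024,-0.077,0,0.222,0],[-0.235,0.0268,-0.0891,0,0.2617,0],[-0.235,0.0268,-0.0891,0,0.2617,0],[-0.235,0.0268,-0.0891,0,0.2617,0],[-0.235,0.0268,-0.0891,0,0.2617,0]]]' >/dev/null
python3 blade.py pics/raw5.png; python3 -c "
from h import *
go(.5363,.1647,.19,-9.75)"
```

```text
t 27.2 p [0.4469 0.0491 0.1812] yaw -39.9 down [-0.0012  0.0003 -1.    ] F [ 0.5 -0.2 -1.1] op 0.153 q [ 0.05  0.59 -0.41  2.13  0.47  0.51 -1.41]
-20 contrast 0.41 width mm 43.5 centre off px 1.4
-25 contrast 0.40 width mm 40.9 centre off px 1.5
-30 contrast 0.39 width mm 24.5 centre off px 1.9
-35 contrast 0.40 width mm 19.9 centre off px 2.3
-40 contrast 0.38 width mm 18.8 centre off px 2.2
-45 contrast 0.38 width mm 18.7 centre off px 2.3
-50 contrast 0.39 width mm 18.7 centre off px 2.5
-55 contrast 0.21 width mm 19.0 centre off px 2.4
mm/px 2.7568519168481567
row [-0.1464, -0.0087, -0.0067, 0.0003, -0.1683, -0.0] nrows>= 4.2
```

Yellow's blade is about 18 mm wide, where the same measure gave 29 for red, so it fits the 17 mm of the right key. To the lock.

```bash
python3 -m handwheel '[[[-0.03,-0.009,0,0,-0.037,0],[-0.06,-0.009,-0.002,0,-0.074,0],[-0.09,-0.009,-0.004,0,-0.111,0],[-0.12,-0.009,-0.0055,0,-0.148,0],[-0.149,-0.009,-0.0067,0,-0.168,0],[-0.149,-0.009,-0.0067,0,-0.168,0],[-0.149,-0.009,-0.0067,0,-0.168,0],[-0.149,-0.009,-0.0067,0,-0.168,0]]]' >/dev/null
python3 -c "
from h import *
st();go(.5375,.1685,.145,-9.75)"
```

```text
t 27.92 p [0.5378 0.1654 0.1902] yaw -10.0 down [-0.0016 -0.0005 -1.    ] F [ 0.3 -0.7 -0.9] op 0.149 q [-0.04  0.72 -0.59  1.79  0.54  0.79 -1.07]
row [-0.0031, 0.0452, -0.0007, 0.0005, -0.0011, 0.0002] nrows>= 1.1
```

```bash
python3 -m handwheel '[[[-0.001,0.02,0,0,0,0],[-0.0025,0.04,-0.0005,0,0,0],[-0.0025,0.045,-0.0005,0,0,0],[-0.0025,0.045,-0.0005,0,0,0],[-0.0025,0.045,-0.0005,0,0,0],[-0.0025,0.045,-0.0005,0,0,0]]]' >/dev/null
python3 - <<'E'
from h import *
st();s=snapshot("side");cv2.imwrite("pics/raw6.png",s[:,:,::-1])
b=cv2.imread("pics/raw5.png")[...,::-1];p=r.get_state()["tool_pos"]
d=np.abs(s.astype(float)-b).sum(2)
for z in(-30,-36,-42,-48):
    u,v=proj("side",p+[0,0,z/1e3]);v=int(round(v));print(z,"u %.1f v %d"%(u,v),"u0",int(u)-12,d[v,int(u)-12:int(u)+13].astype(int).tolist()); print("   grey",s[v,int(u)-12:int(u)+13].mean(1).astype(int).tolist())
print(proj("side",[.5363,.1647,.086]),proj("side",[.5363,.1647,.1]))
E
```

```text
t 28.42 p [0.5382 0.1704 0.1469] yaw -9.8 down [ 0.0014  0.0017 -1.    ] F [ 0.4  1.9 -0.4] op 0.156 q [-0.07  0.78 -0.54  1.83  0.6   0.7  -1.13]
-30 u 253.2 v 160 u0 241 [17, 21, 27, 21, 39, 63, 89, 110, 140, 144, 123, 116, 115, 114, 113, 106, 66, 30, 12, 3, 6, 7, 9, 5, 15]
   grey [66, 67, 72, 78, 76, 76, 75, 71, 64, 64, 73, 77, 78, 78, 79, 84, 97, 111, 116, 121, 121, 121, 122, 121, 124]
-36 u 253.2 v 161 u0 241 [39, 51, 46, 13, 15, 22, 35, 73, 139, 159, 141, 125, 120, 116, 113, 87, 40, 2, 9, 6, 14, 3, 10, 5, 11]
   grey [77, 78, 87, 102, 105, 103, 102, 93, 70, 62, 70, 76, 77, 79, 79, 88, 104, 118, 122, 121, 122, 120, 122, 121, 122]
-42 u 253.3 v 163 u0 241 [10, 6, 5, 13, 8, 15, 13, 3, 59, 141, 153, 129, 134, 142, 144, 138, 98, 27, 8, 16, 12, 9, 12, 6, 14]
   grey [117, 116, 117, 120, 118, 119, 119, 115, 95, 69, 70, 77, 78, 78, 79, 82, 95, 115, 125, 126, 124, 122, 122, 120, 122]
-48 u 253.4 v 165 u0 241 [89, 96, 93, 96, 93, 105, 118, 168, 223, 263, 260, 237, 249, 264, 267, 266, 246, 196, 158, 163, 194, 193, 154, 132, 98]
   grey [84, 83, 84, 82, 83, 84, 86, 81, 72, 71, 76, 77, 77, 78, 79, 78, 80, 93, 103, 109, 103, 97, 93, 88, 89]
[255.6129 168.5572] [255.4841 164.4025]
```

Compared with the funnel in the side picture, the tip sits about 2 px (4-5 mm) too far to +y. Correcting and probing lightly.

```bash
S='from h import *;st()'
python3 -m handwheel '[[[0.0045,0,-0.001,0,0,0],[0.0045,0,-0.001,0,0,0],[0.0045,0.008,-0.001,0,0,0],[0.0045,0.013,-0.001,0,0,0],[0.0045,0.013,-0.001,0,0,0]]]' >/dev/null; python3 -c "$S"
python3 -m handwheel '[[[0,0.004,0,0,0,0],[0,0.008,0,0,0,0],[0,0.008,0,0,0,0]]]' >/dev/null; python3 -c "$S"
```

```text
t 28.88 p [0.5352 0.1661 0.1317] yaw -9.7 down [-0.0019  0.0004 -1.    ] F [-0.4 -0.4 -1. ] op 0.153 q [-0.08  0.8  -0.52  1.85  0.62  0.66 -1.14]
t 29.13 p [0.5355 0.1664 0.124 ] yaw -9.7 down [-0.0012  0.0009 -1.    ] F [-0.5  0.2 -1.3] op 0.153 q [-0.08  0.81 -0.51  1.85  0.63  0.65 -1.15]
```

No contact at 0.124, already lower than the others reached freely. Continuing.

```bash
S='from h import *;st()'
python3 -m handwheel '[[[0,0.003,0,0,0,0],[0,0.006,0,0,0,0],[0,0.006,0,0,0,0]]]' >/dev/null; python3 -c "$S"
python3 -m handwheel '[[[0,0.004,0,0,0,0],[0,0.008,0,0,0,0],[0,0.008,0,0,0,0]]]' >/dev/null; python3 -c "$S"
```

```text
t 29.38 p [0.5367 0.1668 0.1192] yaw -9.7 down [ 0.0018  0.0021 -1.    ] F [ 1.8 -0.7  0. ] op 0.153 q [-0.09  0.82 -0.51  1.85  0.64  0.64 -1.16]
t 29.63 p [0.5366 0.1663 0.1103] yaw -9.8 down [ 0.0008  0.0014 -1.    ] F [ 3.5 -0.1 -1.3] op 0.154 q [-0.09  0.83 -0.5   1.86  0.65  0.62 -1.17]
```

```bash
S='from h import *;st()'
python3 -m handwheel '[[[0,0.003,0.001,0,0,0],[0,0.006,0.001,0,0,0],[0,0.007,0.001,0,0,0],[0,0.007,0.001,0,0,0]]]' >/dev/null; python3 -c "$S"
```

```text
t 29.97 p [0.5368 0.1663 0.1045] yaw -9.7 down [ 0.0003  0.0007 -1.    ] F [ 0.5 -1.3  7. ] op 0.151 q [-0.1   0.84 -0.49  1.86  0.66  0.61 -1.17]
```

It is fully home (TCP 0.1045, 20 mm deeper than the others, flange on the rim). Turning clockwise.

```bash
S='from h import *;st();print(r.get_state()["moment"])'
python3 -m handwheel '[[[0,-0.001,0,0,0.03,0],[0,-0.001,0,0,0.06,0],[0,-0.001,0,0,0.09,0],[0,-0.001,0,0,0.12,0],[0,-0.001,0,0,0.15,0],[0,-0.001,0,0,0.18,0],[0,-0.001,0,0,0.21,0],[0,-0.001,0,0,0.22,0]]]' >/dev/null; python3 -c "$S"
```

```text
t 30.63 p [0.5383 0.1648 0.1049] yaw -49.6 down [ 0.0022 -0.0007 -1.    ] F [ 3.6 -2.5 -1.1] op 0.158 q [-0.2   0.81 -0.3   1.86  0.45  0.53 -1.67]
[-0.7061 -1.0488  0.0855]
```

```bash
S='from h import *;st();print(r.get_state()["moment"])'
python3 -m handwheel '[[[0,0,0,0,0.03,0],[0,0,0,0,0.06,0],[0,0,0,0,0.09,0],[0,0,0,0,0.12,0],[0,0,0,0,0.15,0],[0,0,0,0,0.18,0],[0,0,0,0,0.21,0],[0,0,0,0,0.225,0],[0,0,0,0,0.225,0]]]' >/dev/null; python3 -c "$S"
```

```text
t 31.38 p [0.5382 0.1644 0.105 ] yaw -90.0 down [ 0.0022 -0.0011 -1.    ] F [ 3.9 -3.8  0.3] op 0.15 q [-0.31  0.8  -0.12  1.87  0.19  0.48 -2.14]
[-0.9516 -0.8768  0.083 ]
```

```bash
S='from h import *;st();print(r.get_state()["moment"])'
python3 -m handwheel '[[[0,0,0,0,0.015,0],[0,0,0,0,0.028,0],[0,0,0,0,0.028,0]]]' >/dev/null; python3 -c "$S"
```

```text
t 31.63 p [0.5382 0.1643 0.1049] yaw -95.1 down [ 0.0021 -0.001  -1.    ] F [ 4.4 -4.1  0.9] op 0.151 q [-0.32  0.8  -0.1   1.87  0.16  0.48 -2.19]
[-0.9499 -0.8807  0.1143]
```

```bash
S='from h import *;st();print(r.get_state()["moment"])'
python3 -m handwheel '[[[0,0,0,0,0.02,0],[0,0,0,0,0.02,0],[0,0,0,0,0.02,0]]]' >/dev/null; python3 -c "$S"
```

```text
t 31.88 p [0.5381 0.1643 0.1049] yaw -98.5 down [ 0.0019 -0.0012 -1.    ] F [ 3.1 -4.2  1.1] op 0.155 q [-0.33  0.8  -0.08  1.87  0.14  0.48 -2.23]
[-1.0005 -0.8455  0.2268]
```

The moment jumped to 0.23 N m, so it is at the stop. Releasing and lifting away.

```bash
S='from h import *;st()'
python3 -m handwheel '[[[0,0,0,0,0,0],[0,0,0,0,0,0],[0,0,0,0,0,0],[0,0,0,0,0,0],[0,0,0,0,0,0],[0,0,0,0,0,0]]]' 0.2 >/dev/null; python3 -c "$S"
python3 -m handwheel '[[[0,-0.02,0,0,0,0],[0,-0.05,0,0,0,0],[0,-0.09,0,0,0,0],[0,-0.13,0,0,0,0],[0,-0.15,0,0,0,0],[0,-0.15,0,0,0,0]]]' >/dev/null; python3 -c "$S
go(.40,-.15,.26,-60)"
```

```text
t 32.38 p [0.5366 0.1667 0.1049] yaw -98.5 down [-0.0004  0.0017 -1.    ] F [ 0.4 -0.4  0.7] op 0.583 q [-0.33  0.8  -0.09  1.87  0.13  0.48 -2.23]
t 32.88 p [0.5397 0.1674 0.26  ] yaw -98.5 down [ 0.0095  0.0052 -0.9999] F [-0.4 -0.3 -0.1] op 0.598 q [-0.31  0.58 -0.12  1.74  0.09  0.82 -2.19]
row [0.0912, -0.003, 0.3345, 0.0011, -0.2139, -0.0033] nrows>= 8.3
```

```bash
python3 -m handwheel '[[[0.011,0,0.04,0,-0.026,0],[0.022,0,0.08,0,-0.052,0],[0.033,0,0.12,0,-0.078,0],[0.044,0,0.16,0,-0.104,0],[0.055,0,0.2,0,-0.13,0],[0.066,0,0.24,0,-0.156,0],[0.077,0,0.28,0,-0.182,0],[0.09,0,0.33,0,-0.21,0],[0.09,0,0.33,0,-0.21,0],[0.09,0,0.33,0,-0.21,0]]]' >/dev/null
python3 - <<'E'
from h import *
st();t=snapshot("top");s=snapshot("side")
f=lambda i:cv2.resize(i,(400,400),interpolation=cv2.INTER_CUBIC)
cv2.imwrite("pics/fin.png",np.hstack([f(t[137:187,242:292]),f(s[138:188,231:281])])[:,:,::-1])
E
```

```text
t 33.72 p [ 0.3965 -0.1505  0.2536] yaw -61.2 down [-0.0032  0.0009 -1.    ] F [0.4 0.8 0.2] op 0.601 q [ 0.5   0.43 -0.35  2.11  0.24  0.65 -1.09]
```

View pics/fin.png

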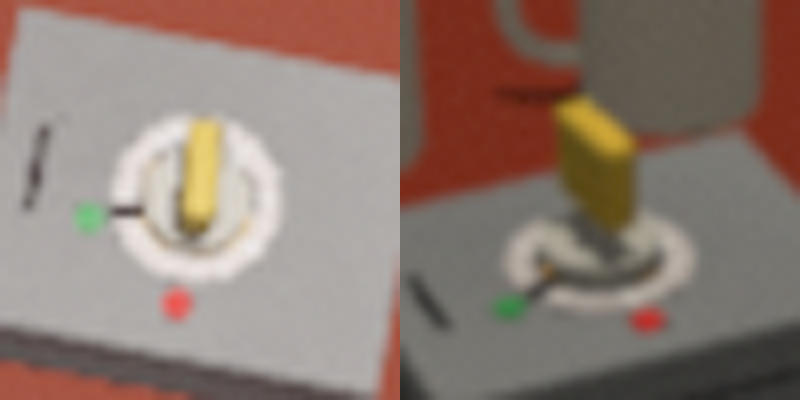

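The picture shows the pointer on the green mark (top view, pointer (125,211) and mark (90,217)), the yellow key seated on the rim, and the arm clear. Handing in.

```bash
python3 -c "
from h import *
print(job.finish_job())"
```

```text
the job is handed in; nothing more can be done
None
```

The yellow key opens the lock. It sank fully home, and I turned it clockwise to the stop and let go of it. The job was handed in at about 34 s on the robot's clock.

- **Wrong keys:** I tried blue and then red. Both stopped over 20 mm above home and went back in their rack slots. A camera check later showed both heads standing where they should.
- **Last checks:** At 0.1045 m the tool was at the height expected with the flange on the rim. The turning moment jumped to 0.23 N m at the stop after about 88° of turn. The final picture shows the pointer at the green mark, the key seated and upright, and the gripper open and clear of everything.
- **What went less well:**
  - I pressed both wrong keys with about 42 N at the wrist. Red tilted about 13° in the grip, and I straightened it with the wrist before setting it back.
  - The blue and red presses may also have been a few millimetres off-centre, so blue was not ruled out by its stop alone. Measuring red's blade at 29 mm settled that one; blue's was never measured.
  - The side camera's reading of the yellow key's offset at the measuring spot (about 6 mm) disagreed with the reading at the lock (about 0). I used the one at the lock, and the key went in without force.
  - One of the twelve pictures was a mis-aimed crop.

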